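# Pack a dish carrier flush in the microscope stage frame

## Robot

A 6-joint arm with a two-finger parallel gripper is mounted at the origin on the work surface. World frame = base frame: x ahead of the robot, y to its left, z up, the work surface at z = 0. Lengths are in m, angles in rad, forces in N, time in s.
With the tool pointing down it reaches from about 0.225 to 0.875 m from the base axis. Payload 3.4 kg.
Tool frame: the origin (TCP) lies on the centre line of the jaws, within the pads' length; the fingertips stand 22 mm ahead of it and the grasp point (between the pads) lies 3 mm ahead of it (ctrl.finger_overhang is the distance from the TCP to the fingertips, in m); z points along the fingers, y is the line along which they close (so a half turn about z gives the same grasp; the last joint's range is limited). The gripper opens to 85 mm and grips with 20 to 120 N. Pads are 22 mm wide; open, the fingers measure 114 mm over their backs; the gripper's body (76 mm by 85 mm) begins 54 mm behind the grasp point. The pads swing forward as they close: fully open they stand 13 mm farther back than shut.
Start: joints at [1.194, 0.276, 1.505, -0, 1.361, -0.121], TCP at [0.146, 0.556, 0.253] pointing down, gripper open.
Joint ranges: [-2.89, 2.89], [-0.75, 2.08], [0.22, 2.7], [-1.18, 4.32], [0.11, 2.71], [-2.7, 2.7]. Speed limits (rad/s): [2.57, 2.57, 3.14, 3.14, 3.14, 3.14].

## Interface

Orientations are given as a unit quaternion [x, y, z, w].
In Python, from bench import ctrl gives the robot as it stands.
- The arm moves only by the tool apply_moves, never from a script. Its argument "increments" is a list of rows, each an object of numbers: "tx", "ty", "tz": the shift along the world's x, y, z in m; "roll": the turn about the world's z in rad; "gripper": the closure, from 0 (fully open) to 1 (shut). In form: [{"tx": .., "ty": .., "tz": .., "roll": .., "gripper": ..}, ...]. A call has 1 to 12 rows; each row shifts and turns the commanded pose from where the row before left it; what a row does not reach is not made up. A row lasts 1/12 s, in which the tool goes at most 41.7 mm and 7.16 degrees, less where a joint would pass 70% of its speed; a pose out of reach is approached as far as the arm can. A call is refused whole if a number of a shift passes 0.0417 or a number of a turn 0.125, either way. A call with a gripper value outside its range is refused whole. The fingers move at their own pace and stop on an object; the grip force is fixed at half the most. Time passes only in rows, so rows that do not move let the fingers close. It gives the time, the measured TCP pose, the force, the opening and the grip force at its end, in the units of the state.
- ctrl.get_state(): the state, without advancing time (a new reading comes with each control period).
- ctrl.capture(name): name is "scene" or "top" or "wrist"; returns (picture, depth): 480x640x3 uint8, red, green, blue; 480x640 float32, m along the optical axis (not along the pixel's ray), 0 where there is no reading.
- ctrl.camera_info(name): a dict with "intrinsics" (3x3 intrinsics, pixels), "world_to_cam" (4x4, takes a point from world to camera coordinates); the wrist camera has in their place "tool_from_camera" (4x4, takes a point from camera to tool coordinates, whose origin is the TCP and whose axes are the flange's). Camera axes: x right, y down, z forward; pixel columns grow to the right and rows downward; lengths in m; the calibration is good to about 2 mm. A picture is of the moment at which its call begins: read the wrist's pose just before it. camera_info takes no time and is no camera call.
- ctrl.hand_in(): hands the job in; it is judged then, once.
The state is a dict: "time_s": time; "joint_pos": joint angles; "joint_velocities": joint speeds; "tau": joint torques, N m; "ee_pos": TCP position; "ee_rot": TCP orientation; "wrist_force": force on the tool from outside, world axes, zero at the start; "moment": the same for the moment, N m; "grip_width": finger opening in m; "grasp_force": force on a finger pad.
Only numpy, scipy, OpenCV 4.12 (cv2) and the standard library are available. Lean on these libraries where they do the work, as an engineer would, in place of code of your own. Each camera call takes 0.05 s, during which the arm holds its last target. There are 200 camera calls.

## Task

On the console, first switch the stage drive off by pushing the isolator toggle over to its far stop. Then take the grey spacer bar standing on the bench, slide it down fully home into the one gap between a dish carrier and the stage frame's back wall that is wide enough for it (never force it at the narrow one), and let go of it. Finally push that carrier from its near edge, firmly, so that carrier, spacer and back wall are flush with no gaps, and finish while the fingers are still holding it pressed; leave the other carrier, the dishes and the jar where they are.

Things in the scene. Friction and masses are not known exactly. Their poses are not given: they have to be found in the camera images.
- isolator (a joint): isolator toggle on the console: 0 = on (leaning to the console's -x, towards the robot), 1.0 rad = off at its far stop (leaning to the console's +x); counts as off above 0.85. It swings about the console's y axis and stays where it is left (about 1 N at its ball moves it).
- isolator_tip (a point): centre of the 26 mm black ball at the end of the toggle's 10 mm rod, 80 mm from the pivot. The pivot lies at x = 15, y = 0, z = 62 mm in the console's frame; the ball is at x = -23, z = 132 mm (on) and x = +53, z = 132 mm (off), and tops out at z = 142 mm half way.
- console: white control console fixed on the bench, 170 (x) x 130 (y) x 40 mm high; the toggle stands on it on a grey block of 70 x 50 mm, 25 mm high. Origin at the centre of its underside; x points away from the robot at yaw 0.
- stage: fixed frame, black, grey walls, 128 (x) x 190 (y) mm. Origin: centre of underside; +x to the back wall. Floor 12 mm over the bench. Two bays 80 mm wide centred at y = +45 and -45 mm. Back wall: inner face x = +50, 14 mm thick; it and the 10 mm side walls rise 14 mm over the floor. Near end of a bay: two corner lugs 8 mm wide, 10 high, inner faces x = -50, 64 mm open between them.
- carrier_short: loose aluminium dish carrier 72 (x) x 76 (y) x 14 mm, 0.2 kg, with a round glass dish 52 mm across standing 4 mm proud; in either bay, near edge close to the lugs, leaving a gap of about 27 mm to the back wall: wide enough for the spacer. Origin: middle of its lower near edge; +x to the back wall.
- carrier_long: the other dish carrier, the same but 90 mm long (x): it leaves a gap of only about 9 mm to the back wall, too narrow for the spacer. Same origin and axes. To be left where it is.
- spacer: grey plastic spacer bar of 90 g standing upright on the bench: foot 20 (x) x 60 (y) x 20 mm high, on it a grip fin 12 (x) x 36 (y) x 32 mm high, 52 mm in all. Origin at the centre of its underside, the same turned half round. In the gap it stands on the frame's floor with its long side along the back wall.
- dishes: bystander: stack of two glass dishes, 60 mm across, 28 mm high; origin at the centre of its underside.
- reagent: bystander: jar 48 mm across, 65 mm high; origin at the centre of its underside.
Mind the look-alikes: they are no part of the job. There is more than one size of the stage; the one meant has the size given above.

How it is judged:
By the outcome, as a careful person would: the job done as asked, in the order asked, and still so for the second after the job is handed in, while the arm keeps its last pose, push and grip.
It also fails if it takes over 72 s, if anything falls off the work surface, if the arm or the gripper's body presses on something with over 40 N, if the wrist force passes 120 N, or if a joint passes its speed limit or range.

## Working session

There is one attempt and no reset: what is moved stays moved. The work goes in short steps, Python scripts to look and compute and a tool call to move; the robot and the scene stay as the last step left them, time stands still between calls to the robot, and variables do not carry over. Pictures are saved under pics/ and viewed, at most 10 in all, crops included, and the job is handed in when it is done.

Besides the shell and the picture viewer there is one more tool, called after "Call:" by a JSON object that holds its "method" and its "body". apply_moves: Moves the arm, as the interface text tells. Its arguments: {"type":"object","properties":{"increments":{"type":"array","items":{"type":"object","properties":{"tx":{"type":"number"},"ty":{"type":"number"},"tz":{"type":"number"},"roll":{"type":"number"},"gripper":{"type":"number"}}}}},"required":["increments"]}

```bash
mkdir -p pics
cat > h.py <<'E'
import numpy as np,cv2
from bench import ctrl
def cap(n,f=None):
    im,d=ctrl.capture(n); np.savez(''+n+'.npz',im=im,d=d)
    if f: cv2.imwrite('pics/'+f,im[:,:,::-1])
    return im,d
def world(n,u,v,z=None,d=None):
    """pixel -> world, by depth or at plane height z (fixed cams)"""
    c=ctrl.camera_info(n);K=np.array(c['intrinsics']);T=np.linalg.inv(np.array(c['world_to_cam']))
    r=np.linalg.inv(K)@[u,v,1.]
    if z is None:
        return (T@np.r_[r*d[int(v),int(u)],1])[:3]
    o=T[:3,3];w=T[:3,:3]@r
    return o+w*(z-o[2])/w[2]
E
python3 - <<'E'
from h import *
a,_=cap('scene','s1.png');b,_=cap('top','t1.png')
print(ctrl.camera_info('top'));print(ctrl.get_state()['time_s'])
E
```

```text
{'intrinsics': array([[495.12326959,   0.        , 315.50288774],
       [  0.        , 495.12326959, 228.12474739],
       [  0.        ,   0.        ,   1.        ]]), 'world_to_cam': array([[-0.08132272, -0.99668559,  0.00210911,  0.01790449],
       [-0.97202743,  0.07884262, -0.22123861,  0.45440607],
       [ 0.22033904, -0.02004184, -0.97521743,  1.04905442],
       [ 0.        ,  0.        ,  0.        ,  1.        ]])}
0.1
```

View pics/s1.png

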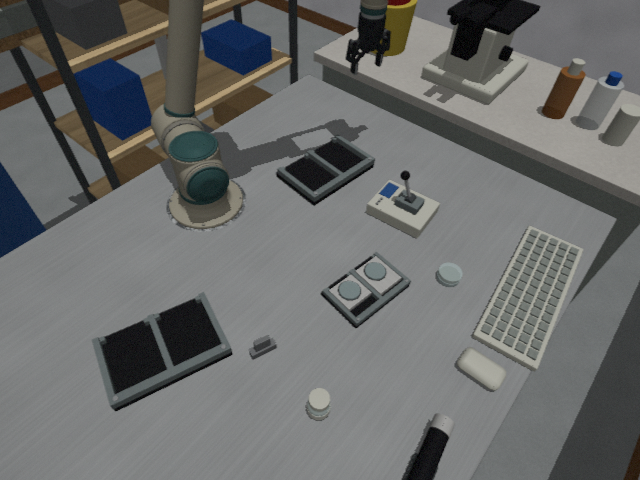

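View pics/t1.png

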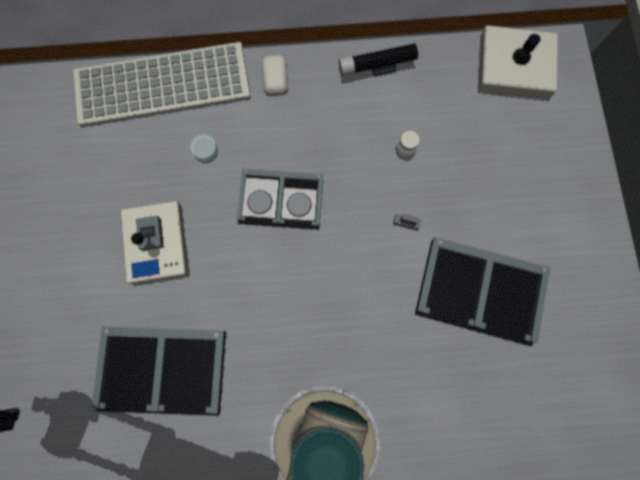

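The scene view shows the console with its blue display at (403,207), the stage holding two carriers at (367,288), and the spacer at (263,346). In the top view these are at (150,242), (280,198) and (407,221).

Possible look-alikes in the top view:
- **Stage:** empty frames at (160,370) and (483,290). The one meant is at (280,198), since it holds the carriers.
- **Console:** the white box with a black part at (520,60), which is the microscope on the side table. The one meant is at (150,242).
- **Spacer:** the dark block at (385,68) under the torch. The one meant is at (407,221).

One enlarged composite will check these choices.

Run:
```python
from h import *
im=np.load('top.npz')['im']
def cr(u,v,w,h,s): return cv2.resize(im[v:v+h,u:u+w],None,fx=s,fy=s,interpolation=cv2.INTER_CUBIC)
A=cr(230,160,100,75,5)   # 500x375
B=cr(115,195,75,94,4)    # 300x376
C=cr(380,205,50,30,6)    # 300x180
o=np.zeros((560,800,3),np.uint8);o[:375,:500]=A;o[:376,500:]=B;o[380:,:300]=C
cv2.imwrite('pics/c1.png',o[:,:,::-1])
```

```text
(no output)
```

View pics/c1.png

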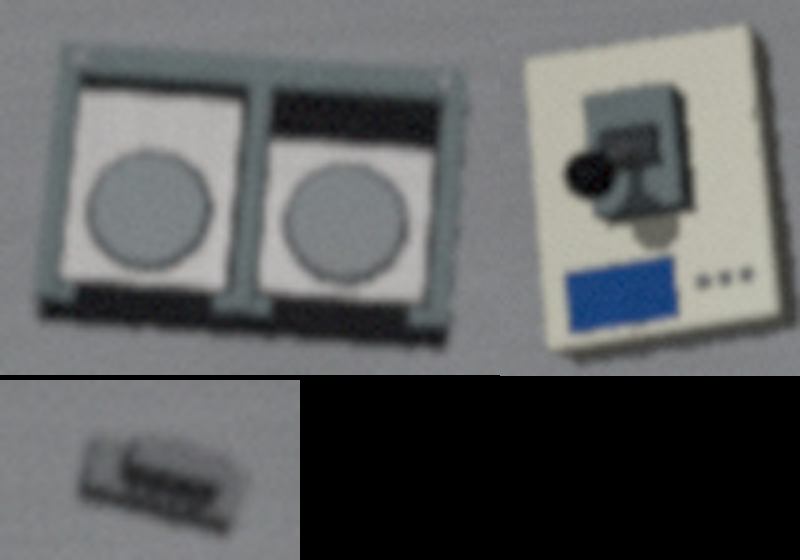

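The composite shows:
- **Stage:** outer wall corners at about (65,45), (467,68), (447,325) and (40,300). The wide gap is the black strip in the right bay at (355,118), so the short carrier is on the right (-y). The left gap is narrow.
- **Console:** corners at (525,58), (747,27), (780,318) and (552,350), with the ball at (590,175) leaning to -x.
- **Spacer:** its foot runs from (82,490) to (245,470).

Run:
```python
from h import *
d=np.load('top.npz')['d']
def p(c,o,s,off,z):
    u=(c[0]-o[0]+.5)/s-.5+off[0];v=(c[1]-o[1]+.5)/s-.5+off[1]
    w=world('top',u,v,z); dz=world('top',u,v,None,d); return w,dz[2],(u,v)
def quad(name,cs,o,s,off,z):
    P=np.array([p(c,o,s,off,z)[0][:2] for c in cs]); print(name,P.round(4).tolist(),'ctr',P.mean(0).round(4))
    e=[P[(i+1)%4]-P[i] for i in range(4)]; print(' lens',[round(float(np.hypot(*x)),4) for x in e],'dirs',[round(float(np.degrees(np.arctan2(x[1],x[0]))),1) for x in e])
quad('stage',[(65,45),(467,68),(447,325),(40,300)],(0,0),5,(230,160),.026)
quad('gap',[(275,92),(440,102),(436,145),(270,137)],(0,0),5,(230,160),.026)
quad('cons',[(525,58),(747,27),(780,318),(552,350)],(500,0),4,(115,195),.04)
w,z,uv=p((590,175),(500,0),4,(115,195),.138);print('ball',w,z,uv)
# spacer by depth: points higher than 10mm, and ball
c=ctrl.camera_info('top');K=c['intrinsics'];T=np.linalg.inv(c['world_to_cam'])
U,V=np.meshgrid(np.arange(640),np.arange(480))
X=np.stack([(U-K[0,2])/K[0,0]*d,(V-K[1,2])/K[1,1]*d,d,np.ones_like(d)],-1)@T.T
s=X[205:235,380:430,:3].reshape(-1,3)
for lo,hi in((.008,.03),(.04,.06)):
    q=s[(s[:,2]>lo)&(s[:,2]<hi)]; print('spacer',len(q),cv2.minAreaRect((q[:,:2]*1000).astype(np.float32)),q.mean(0).round(4))
b=X[195:289,115:190,:3].reshape(-1,3);b=b[b[:,2]>.11];print('ball depth',len(b),b.mean(0).round(4),b.max(0).round(4))
for n,(u0,u1,v0,v1) in dict(A=(90,235,320,420),B=(410,555,235,345)).items():
    q=X[v0:v1,u0:u1,:3].reshape(-1,3);q=q[(q[:,2]>.015)&(q[:,2]<.04)];print(n,cv2.minAreaRect((q[:,:2]*1000).astype(np.float32)))
```

```text
stage [[0.6159, 0.1386], [0.5895, -0.0476], [0.4675, -0.0281], [0.4942, 0.156]] ctr [0.5418 0.0547]
 lens [0.1881, 0.1235, 0.186, 0.1229] dirs [-98.1, 170.9, 81.8, -8.1]
gap [[0.585, 0.0424], [0.5739, -0.0337], [0.5533, -0.0301], [0.5633, 0.0462]] ctr [0.5689 0.0062]
 lens [0.0769, 0.021, 0.077, 0.022] dirs [-98.3, 170.2, 82.5, -9.9]
cons [[0.5363, 0.416], [0.5444, 0.2906], [0.3768, 0.2757], [0.3693, 0.4004]] ctr [0.4567 0.3457]
 lens [0.1257, 0.1683, 0.1249, 0.1678] dirs [-86.3, -174.9, 93.4, 5.3]
ball [0.4426861  0.34544424 0.138     ] 0.14967474702529382 (137.125, 238.375)
spacer 171 ((459.93896484375, -230.2960205078125), (60.21535873413086, 21.290359497070312), 69.67710876464844) [ 0.4566 -0.227   0.0199]
spacer 108 ((459.9781799316406, -230.26718139648438), (35.42657470703125, 12.878082275390625), 69.58516693115234) [ 0.4591 -0.2297  0.051 ]
ball depth 161 [0.404  0.2884 0.3024] [0.4573 0.3568 1.1236]
A ((176.34442138671875, 338.1366882324219), (264.26202392578125, 176.35153198242188), 83.31803894042969)
B ((288.81085205078125, -376.4030456542969), (264.3818359375, 177.54635620117188), 70.07577514648438)
```

Both empty frames are 264 mm long, so they are the wrong size. The stage meant measures 188 x 123 mm, yaw about -8°. The spacer is at (0.460,-0.230), yaw about -20°, and the console is at (0.457,0.346), yaw about 5°.

Run:
```python
from h import *
from scipy.spatial.transform import Rotation as R
s=ctrl.get_state();print(s, ctrl.finger_overhang);print(R.from_quat(s['ee_rot']).as_matrix().round(3));print(ctrl.camera_info('wrist'))
```

```text
{'time_s': 0.1, 'joint_pos': array([ 1.19397107e+00,  2.76510981e-01,  1.50600495e+00, -1.72592663e-06,
        1.36073505e+00, -1.20995982e-01]), 'joint_velocities': array([ 0.00037207, -0.00037716, -0.00169662, -0.00022165,  0.00100978,
       -0.00145977]), 'tau': array([ 2.64113965e-03, -4.17703915e+01, -2.46405834e+01, -1.77024922e-04,
        6.00862622e-03,  1.78724278e-06]), 'ee_pos': array([0.14533999, 0.55586545, 0.25253868]), 'ee_rot': array([ 1.27565873e-01,  9.91829754e-01, -8.03818625e-04, -2.03445417e-04]), 'wrist_force': array([-1.68146783,  0.33485635, -0.60087172]), 'moment': array([ 0.01593561, -0.02128477,  0.00074117]), 'grasp_force': 0.0, 'grip_width': 0.08560503077123137} 0.022
[[-0.967  0.253 -0.001]
 [ 0.253  0.967 -0.002]
 [ 0.    -0.002 -1.   ]]
{'intrinsics': array([[384.32998502,   0.        , 319.61634278],
       [  0.        , 384.32998502, 236.93001591],
       [  0.        ,   0.        ,   1.        ]]), 'tool_from_camera': array([[ 1.00399318e-04, -9.51009205e-01, -3.09162548e-01,
         7.90813760e-02],
       [ 9.99999887e-01,  2.38967520e-04, -4.10337558e-04,
        -4.54672437e-04],
       [ 4.64114603e-04, -3.09162472e-01,  9.51009122e-01,
        -1.19312786e-01],
       [ 0.00000000e+00,  0.00000000e+00,  0.00000000e+00,
         1.00000000e+00]])}
```

Call:
{"method": "apply_moves", "body": {"increments": [{"tx":0.03,"ty":-0.03,"gripper":1},{"tx":0.03,"ty":-0.03,"gripper":1},{"tx":0.03,"ty":-0.03,"gripper":1},{"tx":0.03,"ty":-0.03,"gripper":1},{"tx":0.03,"ty":-0.03,"gripper":1},{"tx":0.03,"ty":-0.03,"gripper":1},{"gripper":1}]}}

```text
$.increments[0]: bad value
```

Call:
{"method": "apply_moves", "body": {"increments": [{"tx":0.03,"ty":-0.03,"tz":0.0,"roll":0.0,"gripper":0.99},{"tx":0.03,"ty":-0.03,"tz":0.0,"roll":0.07,"gripper":0.99},{"tx":0.03,"ty":-0.03,"tz":0.0,"roll":0.07,"gripper":0.99},{"tx":0.03,"ty":-0.03,"tz":0.0,"roll":0.07,"gripper":0.99},{"tx":0.03,"ty":-0.03,"tz":0.0,"roll":0.07,"gripper":0.99},{"tx":0.03,"ty":-0.03,"tz":0.0,"roll":0.07,"gripper":0.99},{"tx":0.0,"ty":0.0,"tz":0.0,"roll":0.0,"gripper":0.99}]}}

```text
time_s: 0.68
ee_pos: [0.3271, 0.3744, 0.253]
ee_rot: [-0.045, 0.999, -0.002, 0.001]
wrist_force: [-0.2, -0.7, -0.6]
grip_width: 0.0014
grasp_force: 0.0
```

Call:
{"method": "apply_moves", "body": {"increments": [{"tx":0.03,"ty":-0.016,"tz":0.0,"roll":0.0,"gripper":1.0},{"tx":0.03,"ty":-0.016,"tz":0.0,"roll":0.0,"gripper":1.0},{"tx":0.0,"ty":0.0,"tz":-0.038,"roll":0.0,"gripper":1.0},{"tx":0.0,"ty":0.0,"tz":-0.038,"roll":0.0,"gripper":1.0},{"tx":0.0,"ty":0.0,"tz":-0.038,"roll":0.0,"gripper":1.0},{"tx":0.0,"ty":0.0,"tz":0.0,"roll":0.0,"gripper":1.0}]}}

```text
time_s: 1.18
ee_pos: [0.3775, 0.3443, 0.1326]
ee_rot: [-0.046, 0.999, -0.004, -0.007]
wrist_force: [-1.6, -0.9, -0.0]
grip_width: 0.0002
grasp_force: 0.0
```

Run:
```python
from h import *
im,_=cap('scene');c=im[60:300,270:510]
cv2.imwrite('pics/s2.png',cv2.resize(c,None,fx=2.5,fy=2.5,interpolation=cv2.INTER_CUBIC)[:,:,::-1])
```

```text
(no output)
```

View pics/s2.png

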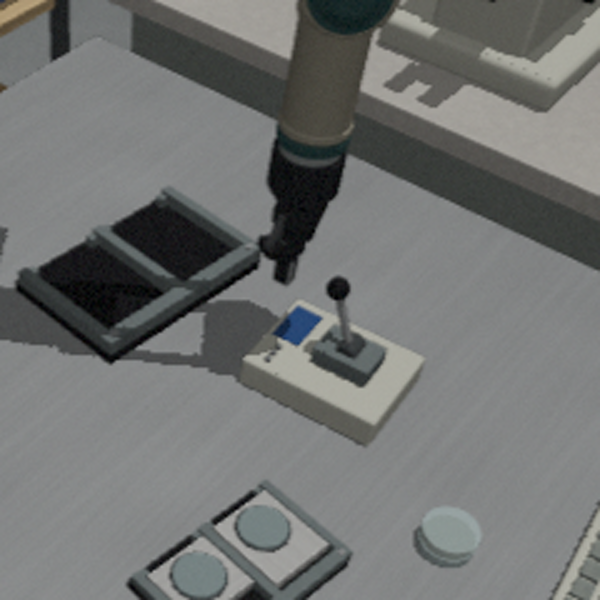

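The closed fingertips at (285,270) stand just short of the ball at (338,290), on its near side. Next I push along +x.

Call:
{"method": "apply_moves", "body": {"increments": [{"tx":0.015,"ty":0.001,"tz":0.0,"roll":0.0,"gripper":1.0},{"tx":0.015,"ty":0.001,"tz":0.0,"roll":0.0,"gripper":1.0},{"tx":0.015,"ty":0.001,"tz":0.0,"roll":0.0,"gripper":1.0},{"tx":0.015,"ty":0.001,"tz":0.0,"roll":0.0,"gripper":1.0},{"tx":0.015,"ty":0.001,"tz":0.0,"roll":0.0,"gripper":1.0},{"tx":0.015,"ty":0.001,"tz":0.0,"roll":0.0,"gripper":1.0},{"tx":0.01,"ty":0.001,"tz":0.0,"roll":0.0,"gripper":1.0},{"tx":0.0,"ty":0.0,"tz":0.0,"roll":0.0,"gripper":1.0}]}}

```text
time_s: 1.9
ee_pos: [0.4862, 0.3558, 0.1417]
ee_rot: [-0.047, 0.999, 0.001, 0.003]
wrist_force: [-0.2, 0.2, -0.4]
grip_width: -0.0002
grasp_force: 0.0
```

Call:
{"method": "apply_moves", "body": {"increments": [{"tx":0.004,"ty":0.0,"tz":0.0,"roll":0.0,"gripper":1.0},{"tx":0.004,"ty":0.0,"tz":0.0,"roll":0.0,"gripper":1.0},{"tx":0.0,"ty":0.0,"tz":0.0,"roll":0.0,"gripper":1.0}]}}

```text
time_s: 2.15
ee_pos: [0.4879, 0.3546, 0.14]
ee_rot: [-0.047, 0.999, 0.0, -0.002]
wrist_force: [-4.8, -0.1, 3.6]
grip_width: 0.0
grasp_force: 2.6
```

Run:
```python
from h import *
im,_=cap('scene');c=im[140:260,340:460]
cv2.imwrite('pics/s3.png',cv2.resize(c,None,fx=4,fy=4,interpolation=cv2.INTER_CUBIC)[:,:,::-1])
```

```text
(no output)
```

View pics/s3.png

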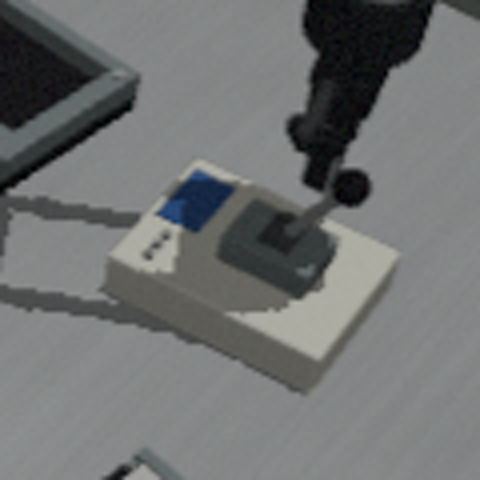

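The toggle leans to the far side at its stop, with the ball at (350,187), and the wrist force is 4.8 N. I'll give it one firmer nudge and then retreat.

Call:
{"method": "apply_moves", "body": {"increments": [{"tx":0.004,"ty":0.0,"tz":0.0,"roll":0.0,"gripper":1.0},{"tx":0.0,"ty":0.0,"tz":0.0,"roll":0.0,"gripper":1.0},{"tx":-0.02,"ty":0.0,"tz":0.0,"roll":0.0,"gripper":1.0},{"tx":-0.02,"ty":0.0,"tz":0.03,"roll":0.0,"gripper":1.0},{"tx":0.0,"ty":0.0,"tz":0.04,"roll":0.0,"gripper":1.0},{"tx":0.0,"ty":0.0,"tz":0.04,"roll":0.0,"gripper":1.0},{"tx":0.0,"ty":-0.034,"tz":0.0,"roll":-0.118,"gripper":1.0},{"tx":0.0,"ty":-0.034,"tz":0.0,"roll":-0.118,"gripper":1.0},{"tx":0.0,"ty":-0.034,"tz":0.0,"roll":-0.118,"gripper":1.0},{"tx":0.0,"ty":-0.034,"tz":0.0,"roll":-0.118,"gripper":1.0},{"tx":0.0,"ty":-0.034,"tz":0.0,"roll":-0.118,"gripper":1.0},{"tx":0.0,"ty":-0.034,"tz":0.0,"roll":-0.118,"gripper":1.0}]}}

```text
time_s: 3.2
ee_pos: [0.4537, 0.1492, 0.25]
ee_rot: [0.304, 0.953, 0.0, 0.001]
wrist_force: [1.3, -0.2, 0.1]
grip_width: 0.0001
grasp_force: 0.0
```

Call:
{"method": "apply_moves", "body": {"increments": [{"tx":0.0,"ty":-0.034,"tz":0.0,"roll":-0.118,"gripper":0.5},{"tx":0.0,"ty":-0.034,"tz":0.0,"roll":-0.118,"gripper":0.5},{"tx":0.0,"ty":-0.034,"tz":0.0,"roll":-0.118,"gripper":0.5},{"tx":0.0,"ty":-0.034,"tz":0.0,"roll":-0.118,"gripper":0.5},{"tx":0.0,"ty":-0.034,"tz":0.0,"roll":-0.118,"gripper":0.5},{"tx":0.0,"ty":-0.034,"tz":0.0,"roll":-0.118,"gripper":0.5},{"tx":0.0,"ty":-0.034,"tz":0.0,"roll":-0.118,"gripper":0.5},{"tx":0.0,"ty":-0.034,"tz":0.0,"roll":-0.118,"gripper":0.5},{"tx":0.0,"ty":-0.034,"tz":0.0,"roll":-0.118,"gripper":0.5},{"tx":0.0,"ty":-0.034,"tz":0.0,"roll":-0.118,"gripper":0.5},{"tx":0.0,"ty":-0.034,"tz":0.0,"roll":-0.118,"gripper":0.5},{"tx":0.0,"ty":0.0,"tz":0.0,"roll":0.0,"gripper":0.5}]}}

```text
time_s: 4.2
ee_pos: [0.4547, -0.2294, 0.2498]
ee_rot: [0.819, 0.574, -0.001, 0.003]
wrist_force: [-0.1, 0.1, 0.6]
grip_width: 0.0424
grasp_force: 0.0
```

Run:
```python
from h import *
from scipy.spatial.transform import Rotation as R
s=ctrl.get_state();im,d=cap('wrist','w1.png');t,_=cap('top')
M=R.from_quat(s['ee_rot']).as_matrix();print(s['ee_pos'],np.degrees(np.arctan2(M[1,1],M[0,1])),s['grip_width'],s['time_s'])
d=np.load('top.npz')['d'];c=ctrl.camera_info('wrist');K=c['intrinsics']
U,V=np.meshgrid(np.arange(640),np.arange(480));d=np.load('wrist.npz')['d']
X=np.stack([(U-K[0,2])/K[0,0]*d,(V-K[1,2])/K[1,1]*d,d,np.ones_like(d)],-1)@c['tool_from_camera'].T
X=X[...,:3]@M.T+s['ee_pos']
q=X.reshape(-1,3);q=q[(d.ravel()>0)&(np.hypot(q[:,0]-.46,q[:,1]+.23)<.06)]
for lo,hi in((.012,.028),(.042,.06)):
    p=q[(q[:,2]>lo)&(q[:,2]<hi)]
    if len(p)>10: print(len(p),cv2.minAreaRect((p[:,:2]*1000).astype(np.float32)),np.median(p,0))
```

```text
[ 0.4546883  -0.22942285  0.24982351] -19.968280282520883 0.04238441612118198 4.2
740 ((461.35272216796875, -230.52639770507812), (60.07233810424805, 19.78948402404785), 69.82652282714844) [ 0.46390747 -0.21748803  0.0186024 ]
594 ((461.2972106933594, -230.13426208496094), (35.524559020996094, 11.854516983032227), 70.66734313964844) [ 0.46177104 -0.2289499   0.05045852]
```

View pics/w1.png

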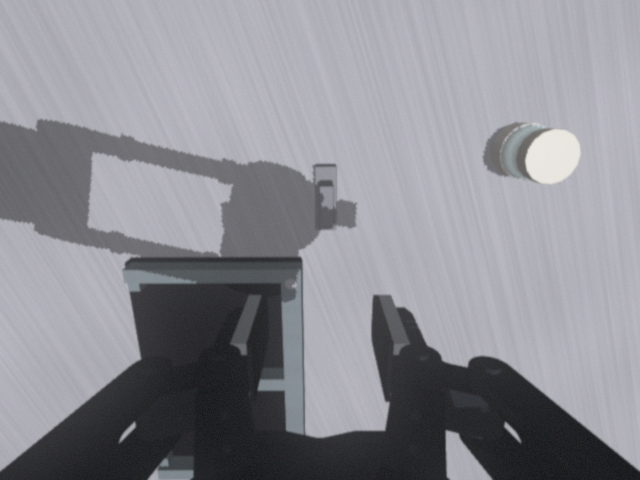

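The wrist view shows the spacer at (325,197), between the opened fingers in line with the tool. Its fin is centred at (0.461,-0.230), yaw -20°. The frame look-alike at lower left is clear of the descent.

Call:
{"method": "apply_moves", "body": {"increments": [{"tx":0.0065,"ty":-0.001,"tz":-0.04,"roll":0.0,"gripper":0.5},{"tx":0.0,"ty":0.0,"tz":-0.04,"roll":0.0,"gripper":0.5},{"tx":0.0,"ty":0.0,"tz":-0.04,"roll":0.0,"gripper":0.5},{"tx":0.0,"ty":0.0,"tz":-0.04,"roll":0.0,"gripper":0.5},{"tx":0.0,"ty":0.0,"tz":-0.02,"roll":0.0,"gripper":0.5},{"tx":0.0,"ty":0.0,"tz":-0.02,"roll":0.0,"gripper":0.5},{"tx":0.0,"ty":0.0,"tz":0.0,"roll":0.0,"gripper":0.5},{"tx":0.0,"ty":0.0,"tz":0.0,"roll":0.0,"gripper":1.0},{"tx":0.0,"ty":0.0,"tz":0.0,"roll":0.0,"gripper":1.0},{"tx":0.0,"ty":0.0,"tz":0.0,"roll":0.0,"gripper":1.0},{"tx":0.0,"ty":0.0,"tz":0.0,"roll":0.0,"gripper":1.0},{"tx":0.0,"ty":0.0,"tz":0.0,"roll":0.0,"gripper":1.0}]}}

```text
time_s: 5.3
ee_pos: [0.462, -0.2248, 0.0511]
ee_rot: [0.817, 0.577, 0.001, 0.002]
wrist_force: [0.9, 1.3, 7.3]
grip_width: 0.0105
grasp_force: 62.2
```

Call:
{"method": "apply_moves", "body": {"increments": [{"tx":0.0,"ty":0.0,"tz":0.03,"roll":0.0,"gripper":1.0},{"tx":0.0,"ty":0.0,"tz":0.04,"roll":0.0,"gripper":1.0},{"tx":0.0,"ty":0.0,"tz":0.04,"roll":0.0,"gripper":1.0},{"tx":0.0,"ty":0.0,"tz":0.04,"roll":0.0,"gripper":1.0},{"tx":0.015,"ty":0.03,"tz":0.0,"roll":0.05,"gripper":1.0},{"tx":0.015,"ty":0.03,"tz":0.0,"roll":0.05,"gripper":1.0},{"tx":0.015,"ty":0.03,"tz":0.0,"roll":0.05,"gripper":1.0},{"tx":0.015,"ty":0.03,"tz":0.0,"roll":0.05,"gripper":1.0},{"tx":0.015,"ty":0.03,"tz":0.0,"roll":0.0,"gripper":1.0},{"tx":0.015,"ty":0.03,"tz":0.0,"roll":0.0,"gripper":1.0},{"tx":0.02,"ty":0.03,"tz":0.0,"roll":0.0,"gripper":1.0},{"tx":0.0,"ty":0.025,"tz":0.0,"roll":0.0,"gripper":1.0}]}}

```text
time_s: 6.3
ee_pos: [0.5742, 0.0125, 0.1997]
ee_rot: [0.755, 0.656, 0.002, 0.001]
wrist_force: [0.8, -0.0, -0.3]
grip_width: 0.011
grasp_force: 60.9
```

Call:
{"method": "apply_moves", "body": {"increments": [{"tx":0.0,"ty":0.0,"tz":0.0,"roll":0.0,"gripper":1.0},{"tx":0.0,"ty":0.0,"tz":0.0,"roll":0.0,"gripper":1.0}]}}

```text
time_s: 6.47
ee_pos: [0.5704, 0.0117, 0.1993]
ee_rot: [0.754, 0.657, -0.0, -0.0]
wrist_force: [-0.0, 0.2, -0.7]
grip_width: 0.0107
grasp_force: 61.0
```

```bash
cat >> h.py <<'E'
def wcloud():
    from scipy.spatial.transform import Rotation as R
    s=ctrl.get_state();im,d=cap('wrist');M=R.from_quat(s['ee_rot']).as_matrix()
    c=ctrl.camera_info('wrist');K=c['intrinsics'];U,V=np.meshgrid(np.arange(640),np.arange(480))
    X=np.stack([(U-K[0,2])/K[0,0]*d,(V-K[1,2])/K[1,1]*d,d,np.ones_like(d)],-1)@c['tool_from_camera'].T
    X=X[...,:3]@M.T+s['ee_pos'];X[d==0]=np.nan
    print('tcp',s['ee_pos'].round(4),'yaw',np.degrees(np.arctan2(M[1,1],M[0,1])).round(2),'w',s['grip_width'],'F',s['wrist_force'].round(1),'t',s['time_s'])
    return im,X
E
python3 - <<'E'
from h import *
im,X=wcloud();np.save('X.npy',X);cv2.imwrite('pics/w2.png',im[:,:,::-1])
E
```

```text
tcp [0.5704 0.0117 0.1993] yaw -7.92 w 0.01068676135352919 F [-0.   0.2 -0.7] t 6.4667
```

View pics/w2.png

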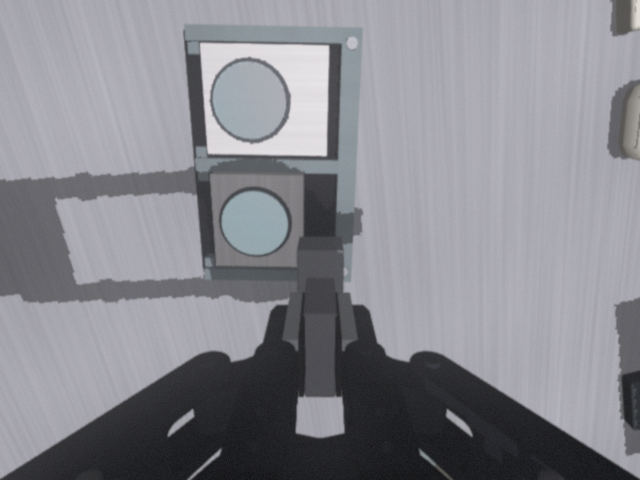

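The wrist view shows the held foot over columns 298-343. The short carrier is at (257,218), with the gap to its right at columns 303-338. The back wall's inner edge is at column 338 and the long carrier is above.

Run:
```python
from h import *
X=np.load('X.npy').reshape(-1,3);X=X[~np.isnan(X[:,0])]
def fit(p): # line x = a + b*y
    b,a=np.polyfit(p[:,1],p[:,0],1);r=p[:,0]-a-b*p[:,1];k=abs(r)<.0015;b,a=np.polyfit(p[k,1],p[k,0],1);return a,b,k.sum(),np.std(r)
c0=np.array([.542,.055])
th=np.radians(-8.2);Rm=np.array([[np.cos(th),-np.sin(th)],[np.sin(th),np.cos(th)]])
L=(X[:,:2]-c0)@Rm; Z=X[:,2]
m=(abs(L[:,0])<.09)&(abs(L[:,1])<.12)&(Z<.05); L=L[m];Z=Z[m]
top=(Z>.0205); print('z hist',np.histogram(Z,bins=np.arange(0,.045,.003)))
def edges(y0,y1):
    rows=[]
    for y in np.arange(y0,y1,.003):
        k=abs(L[:,1]-y)<.0015; x=L[k,0];z=Z[k];o=np.argsort(x);x=x[o];z=z[o]
        t=z>.019; ch=np.where(t[1:]!=t[:-1])[0]
        rows.append((round(y,3),[(round((x[i]+x[i+1])*500,1),'+' if t[i+1] else '-') for i in ch]))
    return rows
for r in edges(-.07,.09): print(r)
k=(Z>.019)&(Z<.034);print('y range tops',np.percentile(L[k,1],[.2,99.8]))
# held spacer foot: z around .15-.19
H=X[(X[:,2]>.12)&(X[:,2]<.19)&(np.hypot(X[:,0]-.57,X[:,1]-.012)<.05)]
print('held z',np.histogram(H[:,2],bins=np.arange(.12,.191,.005)))
```

```text
z hist (array([  692,     0,    90,  5784,   307,   254,   698,  5170, 19532,
        7482,   190,     0,     0,     0]), array([0.   , 0.003, 0.006, 0.009, 0.012, 0.015, 0.018, 0.021, 0.024,
       0.027, 0.03 , 0.033, 0.036, 0.039, 0.042]))
(np.float64(-0.07), [(np.float64(-53.2), '+'), (np.float64(61.9), '-')])
(np.float64(-0.067), [(np.float64(-53.0), '+'), (np.float64(61.8), '-')])
(np.float64(-0.064), [(np.float64(-52.9), '+'), (np.float64(62.1), '-')])
(np.float64(-0.061), [(np.float64(-53.3), '+'), (np.float64(62.1), '-')])
(np.float64(-0.058), [(np.float64(-53.0), '+'), (np.float64(19.1), '-'), (np.float64(49.4), '+'), (np.float64(62.0), '-')])
(np.float64(-0.055), [(np.float64(-52.9), '+'), (np.float64(21.0), '-'), (np.float64(46.6), '+'), (np.float64(61.9), '-')])
(np.float64(-0.052), [(np.float64(-52.7), '+'), (np.float64(21.1), '-'), (np.float64(46.6), '+'), (np.float64(46.9), '-'), (np.float64(47.2), '+'), (np.float64(62.1), '-')])
(np.float64(-0.049), [(np.float64(-53.2), '+'), (np.float64(21.1), '-'), (np.float64(47.1), '+'), (np.float64(62.1), '-')])
(np.float64(-0.0
[... 26277 characters left out ...]
), '-'), (np.float64(47.0), '+'), (np.float64(47.3), '-'), (np.float64(47.6), '+'), (np.float64(47.7), '-'), (np.float64(47.7), '+'), (np.float64(47.8), '-'), (np.float64(47.8), '+'), (np.float64(47.9), '-'), (np.float64(48.3), '+'), (np.float64(48.4), '-'), (np.float64(48.4), '+'), (np.float64(48.5), '-'), (np.float64(48.5), '+'), (np.float64(63.9), '-')])
(np.float64(0.089), [(np.float64(-61.1), '+'), (np.float64(63.9), '-')])
y range tops [-0.09304658  0.09600679]
held z (array([   0,    0,    0,    0,    0,   63,  148,  170,  172, 1640,  143,
        188,  432,  586]), array([0.12 , 0.125, 0.13 , 0.135, 0.14 , 0.145, 0.15 , 0.155, 0.16 ,
       0.165, 0.17 , 0.175, 0.18 , 0.185, 0.19 ]))
```

Run:
```python
from h import *
X=np.load('X.npy').reshape(-1,3);X=X[~np.isnan(X[:,0])]
H=X[(X[:,2]>.164)&(X[:,2]<.172)&(np.hypot(X[:,0]-.57,X[:,1]-.012)<.06)]
r=cv2.minAreaRect((H[:,:2]*1000).astype(np.float32));print(len(H),np.median(H[:,2]),r);print(cv2.boxPoints(r).round(1).tolist())
th=np.radians(-7.9);L=(H[:,:2]-[.5704,.0117])@np.array([[np.cos(th),-np.sin(th)],[np.sin(th),np.cos(th)]])*1000
for y in range(-34,36,4):
    q=L[abs(L[:,1]-y)<2,0]
    if len(q)>5: print(y,len(q),q.min().round(1),q.max().round(1))
```

```text
1739 0.16689038376809964 ((572.5585327148438, 25.793914794921875), (20.068336486816406, 20.043853759765625), 81.95594024658203)
[[561.2000122070312, 17.299999237060547], [581.0999755859375, 14.5], [583.9000244140625, 34.29999923706055], [564.0, 37.099998474121094]]
6 120 -9.8 9.9
10 286 -9.7 9.8
14 416 -9.6 10.2
18 413 -9.6 10.2
22 476 -9.5 10.1
26 28 -8.6 9.1
```

Call:
{"method": "apply_moves", "body": {"increments": [{"tx":0.0,"ty":0.001,"tz":-0.03,"roll":-0.012,"gripper":1.0},{"tx":0.0,"ty":0.0,"tz":-0.03,"roll":0.0,"gripper":1.0},{"tx":0.0,"ty":0.0,"tz":-0.02,"roll":0.0,"gripper":1.0},{"tx":0.0,"ty":0.0,"tz":-0.02,"roll":0.0,"gripper":1.0},{"tx":0.0,"ty":0.0,"tz":-0.01,"roll":0.0,"gripper":1.0},{"tx":0.0,"ty":0.0,"tz":0.0,"roll":0.0,"gripper":1.0},{"tx":0.0,"ty":0.0,"tz":0.0,"roll":0.0,"gripper":1.0}]}}

```text
time_s: 7.1
ee_pos: [0.5708, 0.0106, 0.0895]
ee_rot: [0.759, 0.651, -0.0, 0.0]
wrist_force: [0.4, 0.8, -0.5]
grip_width: 0.011
grasp_force: 61.0
```

Run:
```python
from h import *
im,X=wcloud();cv2.imwrite('pics/w3.png',im[:,:,::-1])
```

```text
tcp [0.5708 0.0106 0.0895] yaw -8.83 w 0.011038712005631553 F [ 0.4  0.8 -0.5] t 7.1
```

View pics/w3.png

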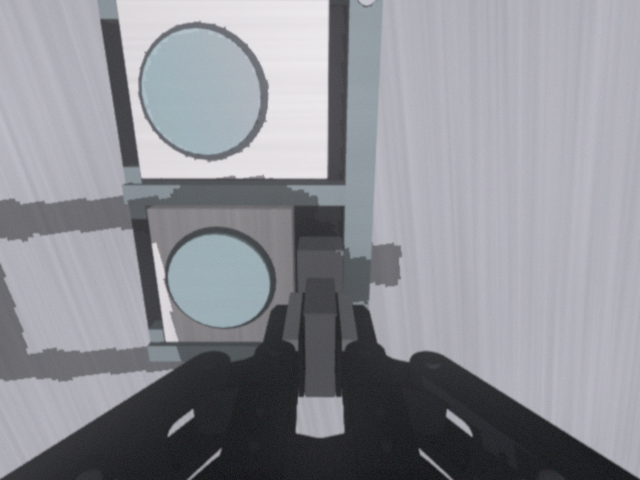

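The foot spans columns 298-343, centred in the gap at 296-344 and square to it. I'll lower it gently.

Call:
{"method": "apply_moves", "body": {"increments": [{"tx":0.0,"ty":0.0,"tz":-0.008,"roll":0.0,"gripper":1.0},{"tx":0.0,"ty":0.0,"tz":-0.006,"roll":0.0,"gripper":1.0},{"tx":0.0,"ty":0.0,"tz":-0.004,"roll":0.0,"gripper":1.0},{"tx":0.0,"ty":0.0,"tz":-0.003,"roll":0.0,"gripper":1.0},{"tx":0.0,"ty":0.0,"tz":-0.002,"roll":0.0,"gripper":1.0},{"tx":0.0,"ty":0.0,"tz":0.0,"roll":0.0,"gripper":1.0}]}}

```text
time_s: 7.65
ee_pos: [0.5705, 0.0116, 0.0658]
ee_rot: [0.759, 0.651, -0.0, -0.0]
wrist_force: [0.5, -0.5, -1.5]
grip_width: 0.0109
grasp_force: 61.0
```

Call:
{"method": "apply_moves", "body": {"increments": [{"tx":0.0,"ty":0.0,"tz":-0.002,"roll":0.0,"gripper":1.0},{"tx":0.0,"ty":0.0,"tz":0.0,"roll":0.0,"gripper":1.0},{"tx":0.0,"ty":0.0,"tz":0.0,"roll":0.0,"gripper":1.0}]}}

```text
time_s: 7.9
ee_pos: [0.5708, 0.0116, 0.0643]
ee_rot: [0.759, 0.651, 0.0, 0.0]
wrist_force: [-0.0, 0.3, -1.2]
grip_width: 0.0109
grasp_force: 61.0
```

Call:
{"method": "apply_moves", "body": {"increments": [{"tx":0.0,"ty":0.0,"tz":-0.002,"roll":0.0,"gripper":1.0},{"tx":0.0,"ty":0.0,"tz":0.0,"roll":0.0,"gripper":1.0},{"tx":0.0,"ty":0.0,"tz":0.0,"roll":0.0,"gripper":1.0}]}}

```text
time_s: 8.15
ee_pos: [0.5713, 0.0115, 0.0631]
ee_rot: [0.759, 0.651, 0.0, 0.001]
wrist_force: [-0.3, 1.1, 3.9]
grip_width: 0.0107
grasp_force: 61.7
```

Contact came at the expected height, so the spacer is on the floor. I'll release it, rise, and turn the tool for the push.

Call:
{"method": "apply_moves", "body": {"increments": [{"tx":0.0,"ty":0.0,"tz":-0.001,"roll":0.0,"gripper":1.0},{"tx":0.0,"ty":0.0,"tz":0.0,"roll":0.0,"gripper":0.65},{"tx":0.0,"ty":0.0,"tz":0.0,"roll":0.0,"gripper":0.65},{"tx":0.0,"ty":0.0,"tz":0.0,"roll":0.0,"gripper":0.65},{"tx":0.0,"ty":0.0,"tz":0.0,"roll":0.0,"gripper":0.65},{"tx":0.0,"ty":0.0,"tz":0.01,"roll":0.0,"gripper":0.65},{"tx":0.0,"ty":0.0,"tz":0.03,"roll":0.0,"gripper":0.65},{"tx":0.0,"ty":0.0,"tz":0.04,"roll":0.0,"gripper":0.65},{"tx":0.0,"ty":0.0,"tz":0.04,"roll":0.0,"gripper":0.65},{"tx":0.0,"ty":0.0,"tz":0.02,"roll":0.0,"gripper":0.65}]}}

```text
time_s: 8.98
ee_pos: [0.5728, 0.0114, 0.2069]
ee_rot: [0.759, 0.651, 0.003, 0.003]
wrist_force: [2.2, 0.6, -0.0]
grip_width: 0.03
grasp_force: 0.0
```

Call:
{"method": "apply_moves", "body": {"increments": [{"tx":-0.01,"ty":0.001,"tz":0.0,"roll":0.12,"gripper":1.0},{"tx":-0.01,"ty":0.001,"tz":0.0,"roll":0.12,"gripper":1.0},{"tx":-0.01,"ty":0.001,"tz":0.0,"roll":0.12,"gripper":1.0},{"tx":-0.01,"ty":0.001,"tz":0.0,"roll":0.12,"gripper":1.0},{"tx":-0.01,"ty":0.001,"tz":0.0,"roll":0.12,"gripper":1.0},{"tx":-0.01,"ty":0.001,"tz":0.0,"roll":0.12,"gripper":1.0},{"tx":-0.01,"ty":0.001,"tz":0.0,"roll":0.12,"gripper":1.0},{"tx":-0.01,"ty":0.001,"tz":0.0,"roll":0.12,"gripper":1.0},{"tx":-0.01,"ty":0.001,"tz":0.0,"roll":0.12,"gripper":1.0},{"tx":-0.01,"ty":0.001,"tz":0.0,"roll":0.12,"gripper":1.0},{"tx":-0.01,"ty":0.001,"tz":0.0,"roll":0.12,"gripper":1.0},{"tx":-0.01,"ty":0.001,"tz":0.0,"roll":0.12,"gripper":1.0}]}}

```text
time_s: 9.98
ee_pos: [0.4502, 0.0236, 0.2019]
ee_rot: [0.138, 0.99, 0.0, 0.0]
wrist_force: [0.3, -0.5, 0.1]
grip_width: 0.0001
grasp_force: 0.0
```

Call:
{"method": "apply_moves", "body": {"increments": [{"tx":-0.001,"ty":0.001,"tz":0.0,"roll":0.12,"gripper":1.0},{"tx":0.0,"ty":0.0,"tz":0.0,"roll":0.011,"gripper":1.0},{"tx":0.0,"ty":0.0,"tz":0.0,"roll":0.0,"gripper":1.0},{"tx":0.0,"ty":0.0,"tz":0.0,"roll":0.0,"gripper":1.0}]}}

```text
time_s: 10.32
ee_pos: [0.4502, 0.0245, 0.2017]
ee_rot: [0.078, 0.997, 0.0, 0.0]
wrist_force: [0.6, 0.4, -0.7]
grip_width: -0.0001
grasp_force: 0.0
```

Run:
```python
from h import *
im,X=wcloud();cv2.imwrite('pics/w4.png',im[:,:,::-1]);np.save('X.npy',X)
X=X.reshape(-1,3);X=X[~np.isnan(X[:,0])]
th=np.radians(-8.8);L=(X[:,:2]-[.542,.055])@np.array([[np.cos(th),-np.sin(th)],[np.sin(th),np.cos(th)]]);Z=X[:,2]
for y in (-.065,-.055,-.045,-.035,-.025):
    k=(abs(L[:,1]-y)<.002)&(Z<.1)&(L[:,0]<.08)&(L[:,0]>-.08);x=L[k,0]*1000;z=Z[k]
    f=lambda lo,hi:(x[(z>lo)&(z<hi)].min().round(1),x[(z>lo)&(z<hi)].max().round(1)) if ((z>lo)&(z<hi)).any() else None
    print(y,'carrier/wall',f(.022,.0285),'foot',f(.029,.037),'fin',f(.055,.07))
q=X[(X[:,2]>.057)&(X[:,2]<.07)&(np.hypot(X[:,0]-.57,X[:,1]-.007)<.04)];print(len(q),np.median(q[:,2]),cv2.minAreaRect((q[:,:2]*1000).astype(np.float32)))
```

```text
tcp [0.4502 0.0245 0.2017] yaw 81.11 w -0.00014867575013468982 F [ 0.6  0.4 -0.7] t 10.3167
-0.065 carrier/wall (np.float64(-50.8), np.float64(-9.7)) foot (np.float64(-31.9), np.float64(-11.3)) fin None
-0.055 carrier/wall (np.float64(-51.1), np.float64(-21.8)) foot (np.float64(-38.3), np.float64(-22.6)) fin None
-0.045 carrier/wall (np.float64(-51.2), np.float64(-22.1)) foot (np.float64(-41.8), np.float64(-22.5)) fin None
-0.035 carrier/wall (np.float64(-50.8), np.float64(-21.8)) foot (np.float64(-40.7), np.float64(-22.8)) fin None
-0.025 carrier/wall (np.float64(-51.2), np.float64(-9.4)) foot (np.float64(-35.6), np.float64(-12.4)) fin None
0 nan ((0.0, 0.0), (0.0, 0.0), 0.0)
  return _methods._mean(a, axis=axis, dtype=dtype,
  ret = ret.dtype.type(ret / rcount)
```

View pics/w4.png

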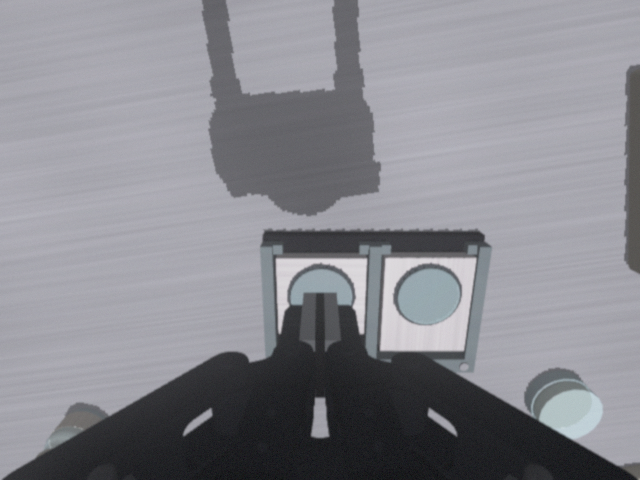

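The wrist view, looking from the far side, shows the closed fingers at column 320 centred on the short carrier (275-367), with its near edge ahead of the near lugs. The spacer is hidden behind the hand, so I'll check it with the top camera.

```bash
cat >> h.py <<'E'
def tcheck():
    im,d=cap('top');c=ctrl.camera_info('top');K=c['intrinsics'];T=np.linalg.inv(c['world_to_cam'])
    U,V=np.meshgrid(np.arange(640),np.arange(480))
    X=(np.stack([(U-K[0,2])/K[0,0]*d,(V-K[1,2])/K[1,1]*d,d,np.ones_like(d)],-1)@T.T)[...,:3].reshape(-1,3)
    th=np.radians(-8.8);L=(X[:,:2]-[.542,.055])@np.array([[np.cos(th),-np.sin(th)],[np.sin(th),np.cos(th)]])*1000
    k=(abs(L[:,0]-35)<35)&(abs(L[:,1]+43)<45)
    for n,lo,hi in(('fin',.055,.075),('foot',.029,.042)):
        q=k&(X[:,2]>lo)&(X[:,2]<hi)&(L[:,0]>5); print(n,q.sum(),np.median(X[q,2]) if q.any() else '',cv2.minAreaRect(L[q].astype(np.float32)) if q.any() else '')
    return im
E
python3 -c "
from h import *
tcheck()"
```

```text
fin 0  
foot 1 0.029141292443400912 ((35.85740280151367, -70.41941833496094), (0.0, 0.0), 0.0)
```

```bash
sed -i "s/def tcheck():/def tcheck(n='top'):/; s/im,d=cap('top');c=ctrl.camera_info('top')/im,d=cap(n);c=ctrl.camera_info(n)/" h.py; python3 -c "
from h import *
im=tcheck('scene');c=im[230:330,310:430]
cv2.imwrite('pics/s4.png',cv2.resize(c,None,fx=5,fy=5,interpolation=cv2.INTER_CUBIC)[:,:,::-1])"
```

```text
fin 91 0.06316110367196703 ((36.7315788269043, -46.66157913208008), (38.26994705200195, 12.914976119995117), 88.98603057861328)
foot 135 0.03232397142350096 ((32.30390167236328, -48.18354797363281), (56.58155059814453, 68.11962127685547), 34.74457931518555)
```

View pics/s4.png

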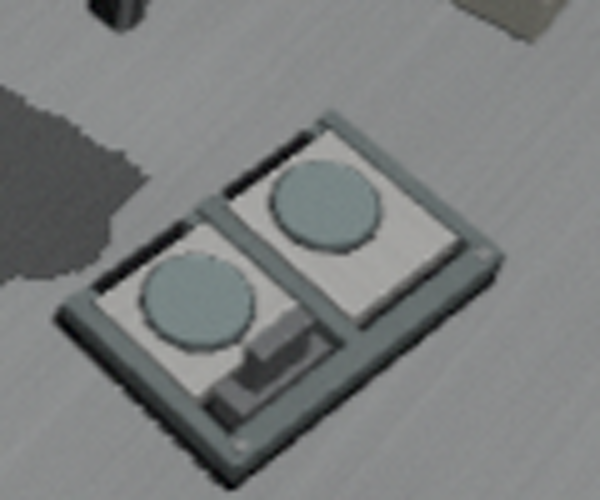

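The spacer stands in the gap with its fin top at 63 mm (64 expected) and its foot at (270,375). I'll go down in front of the carrier's near edge.

Call:
{"method": "apply_moves", "body": {"increments": [{"tx":0.0,"ty":0.0,"tz":-0.04,"roll":0.0,"gripper":1.0},{"tx":0.0,"ty":0.0,"tz":-0.04,"roll":0.0,"gripper":1.0},{"tx":0.0,"ty":0.0,"tz":-0.04,"roll":0.0,"gripper":1.0},{"tx":0.0,"ty":0.0,"tz":-0.03,"roll":0.0,"gripper":1.0},{"tx":0.0,"ty":0.0,"tz":-0.012,"roll":0.0,"gripper":1.0},{"tx":0.0,"ty":0.0,"tz":0.0,"roll":0.0,"gripper":1.0},{"tx":0.0,"ty":0.0,"tz":0.0,"roll":0.0,"gripper":1.0}]}}

```text
time_s: 11.05
ee_pos: [0.4498, 0.0245, 0.0389]
ee_rot: [0.077, 0.997, 0.0, -0.001]
wrist_force: [0.4, 0.7, 0.3]
grip_width: -0.0002
grasp_force: 0.0
```

Call:
{"method": "apply_moves", "body": {"increments": [{"tx":0.006,"ty":-0.001,"tz":0.0,"roll":0.0,"gripper":1.0},{"tx":0.006,"ty":-0.001,"tz":0.0,"roll":0.0,"gripper":1.0},{"tx":0.005,"ty":-0.001,"tz":0.0,"roll":0.0,"gripper":1.0},{"tx":0.003,"ty":0.0,"tz":0.0,"roll":0.0,"gripper":1.0},{"tx":0.0,"ty":0.0,"tz":0.0,"roll":0.0,"gripper":1.0}]}}

```text
time_s: 11.47
ee_pos: [0.4717, 0.0213, 0.0402]
ee_rot: [0.076, 0.997, 0.0, 0.002]
wrist_force: [-0.3, 0.1, 0.6]
grip_width: 0.0
grasp_force: 0.0
```

Call:
{"method": "apply_moves", "body": {"increments": [{"tx":0.003,"ty":-0.001,"tz":0.0,"roll":0.0,"gripper":1.0},{"tx":0.002,"ty":0.0,"tz":0.0,"roll":0.0,"gripper":1.0},{"tx":0.002,"ty":0.0,"tz":0.0,"roll":0.0,"gripper":1.0},{"tx":0.002,"ty":-0.001,"tz":0.0,"roll":0.0,"gripper":1.0},{"tx":0.0,"ty":0.0,"tz":0.0,"roll":0.0,"gripper":1.0}]}}

```text
time_s: 11.88
ee_pos: [0.4788, 0.0195, 0.0392]
ee_rot: [0.076, 0.997, 0.0, -0.0]
wrist_force: [-1.2, 0.2, -0.9]
grip_width: -0.0002
grasp_force: 0.7
```

Call:
{"method": "apply_moves", "body": {"increments": [{"tx":0.002,"ty":0.0,"tz":0.0,"roll":0.0,"gripper":1.0},{"tx":0.002,"ty":0.0,"tz":0.0,"roll":0.0,"gripper":1.0},{"tx":0.0,"ty":0.0,"tz":0.0,"roll":0.0,"gripper":1.0},{"tx":0.0,"ty":0.0,"tz":0.0,"roll":0.0,"gripper":1.0}]}}

```text
time_s: 12.22
ee_pos: [0.4805, 0.0197, 0.039]
ee_rot: [0.076, 0.997, 0.0, -0.003]
wrist_force: [-5.2, -0.2, 4.2]
grip_width: -0.0003
grasp_force: 2.8
```

Call:
{"method": "apply_moves", "body": {"increments": [{"tx":0.002,"ty":0.0,"tz":0.0,"roll":0.0,"gripper":1.0},{"tx":0.002,"ty":-0.001,"tz":0.0,"roll":0.0,"gripper":1.0},{"tx":0.0,"ty":0.0,"tz":0.0,"roll":0.0,"gripper":1.0},{"tx":0.0,"ty":0.0,"tz":0.0,"roll":0.0,"gripper":1.0}]}}

```text
time_s: 12.55
ee_pos: [0.4806, 0.0196, 0.0386]
ee_rot: [0.076, 0.997, 0.001, -0.006]
wrist_force: [-11.3, 1.8, 9.6]
grip_width: -0.0
grasp_force: 5.8
```

```bash
python3 -c "
from h import *
tcheck('scene')"
```

```text
fin 90 0.06295427761477401 ((37.93458938598633, -46.81343460083008), (36.99781036376953, 13.069498062133789), 89.56595611572266)
foot 153 0.03126362876815225 ((32.89628601074219, -42.946746826171875), (82.72899627685547, 56.95432662963867), 85.389892578125)
```

Call:
{"method": "apply_moves", "body": {"increments": [{"tx":0.003,"ty":0.0,"tz":0.0,"roll":0.0,"gripper":1.0},{"tx":0.003,"ty":-0.001,"tz":0.0,"roll":0.0,"gripper":1.0},{"tx":0.002,"ty":0.0,"tz":0.0,"roll":0.0,"gripper":1.0},{"tx":0.0,"ty":0.0,"tz":0.0,"roll":0.0,"gripper":1.0},{"tx":0.0,"ty":0.0,"tz":0.0,"roll":0.0,"gripper":1.0},{"tx":0.0,"ty":0.0,"tz":0.0,"roll":0.0,"gripper":1.0}]}}

```text
time_s: 13.1
ee_pos: [0.481, 0.0196, 0.0377]
ee_rot: [0.076, 0.997, 0.001, -0.014]
wrist_force: [-22.5, 2.8, 17.0]
grip_width: 0.0001
grasp_force: 11.6
```

Run:
```python
from h import *
tcheck('scene');s=ctrl.get_state();print(s['wrist_force'],s['ee_pos'])
d=np.load('scene.npz')['d'];c=ctrl.camera_info('scene');K=c['intrinsics'];T=np.linalg.inv(c['world_to_cam'])
U,V=np.meshgrid(np.arange(640),np.arange(480))
X=(np.stack([(U-K[0,2])/K[0,0]*d,(V-K[1,2])/K[1,1]*d,d,np.ones_like(d)],-1)@T.T)[...,:3].reshape(-1,3)
# toggle ball
b=X[(np.hypot(X[:,0]-.47,X[:,1]-.347)<.08)&(X[:,2]>.12)&(X[:,2]<.16)];print('ball',len(b),b.mean(0).round(3))
th=np.radians(-8.8);L=(X[:,:2]-[.542,.055])@np.array([[np.cos(th),-np.sin(th)],[np.sin(th),np.cos(th)]])*1000
for n,y0 in(('short',-43),('long',46)):
    k=(abs(L[:,1]-y0)<36)&(abs(L[:,0])<60)&(X[:,2]>.0275)&(X[:,2]<.034)&(L[:,0]<20);print(n,'dish ctr',np.median(L[k],0).round(1),np.median(X[k,2]).round(4))
```

```text
fin 89 0.06309557757233641 ((38.07626724243164, -47.253150939941406), (12.765066146850586, 37.34579086303711), 0.3725079596042633)
foot 152 0.03120831322509715 ((31.285552978515625, -42.668792724609375), (52.524017333984375, 88.75591278076172), 0.049094561487436295)
[-22.56734421   3.64281297  16.8456717 ] [0.48097606 0.01960417 0.03771854]
ball 81 [0.514 0.344 0.137]
short dish ctr [-10.6 -46.3] 0.0296
long dish ctr [-15.2  44.1] 0.0296
```

```bash
python3 -c "
from bench import ctrl
print(ctrl.hand_in())"
```

```text
the job is handed in; nothing more can be done
None
```

The job is handed in after about 13 s of arm time. The isolator is off at its far stop, and the spacer is down in the wide gap and released. The short carrier is pressed flush against spacer and back wall with about 22 N, the fingers still holding it. I did not re-measure the jar and the dish stack at the end, but nothing was moved near them.

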